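Find the worn shock mount and push its tag down

ROBOT

A 6-joint arm with a two-finger parallel gripper is mounted at the origin on the work surface. World frame = base frame: x ahead of the robot, y to its left, z up, the work surface at z = 0. Lengths are in mm, angles in rad, forces in N, time in s.
With the tool pointing down it reaches from about 300 to 850 mm from the base axis. Payload 5.4 kg.
Tool frame: the origin (TCP) lies between the finger pads; the fingertips stand 17 mm ahead of it and the grasp point (between the pads) lies 2 mm behind it (robot.tip_reach is the distance from the TCP to the fingertips, in mm); z points along the fingers, x is the direction in which the jaws open and shut, and the axes are right-handed (so a half turn about z gives the same grasp; the last joint's range is limited). The gripper opens to 85 mm and grips with 20 to 120 N. Pads are 22 mm wide; open, the fingers measure 114 mm over their backs; the gripper's body (76 mm by 85 mm) begins 54 mm behind the grasp point. The pads swing forward as they close: fully open they stand 13 mm farther back than shut.
Start: joints at [0.99, 0.158, 1.597, -0, 1.386, -0.21], TCP at [208.366, 535.901, 248.299] pointing down, gripper open.
Joint ranges: [-2.91, 2.91], [-0.94, 2.29], [0.18, 2.7], [-1.29, 4.43], [0.17, 2.64], [-3, 3]. Speed limits (rad/s): [2.57, 2.57, 3.14, 3.14, 3.14, 3.14].

INTERFACE

Orientations are given as a unit quaternion [w, x, y, z].
In Python, from bench import read_state, cams, robot gives the robot as it stands. The module is installed in compiled form; this text tells all that it offers.
- The arm moves only by the tool apply_moves, never from a script. Its argument "moves" is a list of rows, each a list of 2 entries, a list of its own where there are three numbers: the shift along the tool's x, y, z in mm, then the turn about the tool's z in rad. In form: [[[tx, ty, tz], spin], ...]. A call has exactly 8 rows; each row shifts and turns the commanded pose from where the row before left it, along the tool's axes as they then stand; what a row does not reach is not made up. A row lasts 1/8 s, in which the tool goes at most 62.5 mm and 10.7 degrees, less where a joint would pass 70% of its speed; a pose out of reach is approached as far as the arm can. A call is refused whole if a number of a shift passes 62.5 or a number of a turn 0.188, either way. A call with a gripper value outside its range is refused whole. "grip" is the opening, from -1 (shut) to 1 (fully open), set as the call begins (left out, the last holds). The fingers move at their own pace and stop on an object; "squeeze" is the grip in N (left out, the last holds). Time passes only in rows, so rows that do not move let the fingers close, or fill a call up. It gives the time, the measured TCP pose, the force and the opening at its end, in the units of the state.
- read_state(): the state, without advancing time (a new reading comes with each control period).
- cams.get_image(name): name is "scene" or "top" or "wrist"; returns a dict with "color" (384x512x3 uint8, red, green, blue), "z_map" (384x512 float32, mm along the optical axis (not along the pixel's ray), 0 where there is no reading), "mtx" (3x3 intrinsics, pixels), "R" (3x3) and "t" (3): a world point X has camera coordinates R X + t. Camera axes: x right, y down, z forward; pixel columns grow to the right and rows downward; lengths in mm; the calibration is good to about 2 mm. A picture is of the moment at which its call begins.
- robot.hand_in(): hands the job in, once; it reports no verdict.
The state is a dict: "t": time; "joint_pos": joint angles; "dq": joint speeds; "tau": joint torques, N m; "tcp_pos": TCP position; "orientation": TCP orientation; "force": force on the tool from outside, world axes, zero at the start; "torque": the same for the moment, N m; "gripper_width": finger opening in mm.
Only numpy, scipy, OpenCV 4.12 (cv2) and the standard library are available. Lean on these libraries where they do the work, as an engineer would, in place of code of your own. Each camera call takes 0.05 s, during which the arm holds its last target. There are 200 camera calls.

TASK

Find the worn mount of the sequencer's anti-vibration cradle: with the fingertips, gently press the three spring-mounted pads one after another, from the left one to the right one as seen from the robot, each about 6 mm down. Then push the steel tag in front of the softest pad fully down, leave the other two tags up, and let go. Do not lift anything, and leave the loose things on and around the cradle where they are.

Things in the scene. Friction and masses are not known exactly. Their poses are not given: they have to be found in the camera images.
- cradle: Anti-vibration cradle: grey plate 190 mm (x) by 340 mm (y), deck 18 mm above the table, fixed. Origin: centre of its underside, on the table. Its -x side faces roughly to the robot (turned up to 0.3 rad), +y is the left as seen from the robot, z up. Three round pads stand in a row along y, 100 mm apart; 84 mm in front of each (to -x) is that pad's own steel tag.
- pad_left (a point): Centre of the left pad's top face at rest (fixed to the cradle at x 22, y +100, z 56 mm; does not follow the pad down). Pad: black rubber disc 42 mm across, 12 mm thick, on a coil spring; moves straight down at most 12 mm to a hard stop. All pads look alike but their springs differ, and which is where changes every time.
- pad_middle (a point): Centre of the middle pad's top face at rest (fixed to the cradle at x 22, y 0, z 56 mm; does not follow the pad down). Pad: black rubber disc 42 mm across, 12 mm thick, on a coil spring; moves straight down at most 12 mm to a hard stop. Pressed 6 mm, a pad pushes back with about 2 to 10 N: the softest with about half of the next one's force, that one with about half of the stiffest one's.
- pad_right (a point): Centre of the right pad's top face at rest (fixed to the cradle at x 22, y -100, z 56 mm; does not follow the pad down). Pad: black rubber disc 42 mm across, 12 mm thick, on a coil spring; moves straight down at most 12 mm to a hard stop. It springs back when let go. More than 40 N on a pad spoils it.
- tag_left (a joint): How far the left tag is pushed down, in m: 0 = up, 0.012 = fully down on its hard stop. It slides stiffly (about 3 N) and stays where it is left.
- tag_left_top (a point): Centre of the top face of the left tag's head, at cradle x -62, y +100 mm; moves with the tag. Tag: a steel T, head 16 mm (x) by 26 mm (y), 5 mm thick, on a blade that sinks straight down into a black guide block (22 by 34 mm, top 42 mm above the table). Head top 62 mm above the table when up, 50 mm when fully down.
- tag_middle (a joint): How far the middle tag is pushed down, in m: 0 = up, 0.012 = fully down on its hard stop. It slides stiffly (about 3 N) and stays where it is left.
- tag_middle_top (a point): Centre of the top face of the middle tag's head, at cradle x -62, y 0 mm; moves with the tag. Tag: a steel T, head 16 mm (x) by 26 mm (y), 5 mm thick, on a blade that sinks straight down into a black guide block (22 by 34 mm, top 42 mm above the table). Head top 62 mm above the table when up, 50 mm when fully down.
- tag_right (a joint): How far the right tag is pushed down, in m: 0 = up, 0.012 = fully down on its hard stop. It slides stiffly (about 3 N) and stays where it is left.
- tag_right_top (a point): Centre of the top face of the right tag's head, at cradle x -62, y -100 mm; moves with the tag. Tag: a steel T, head 16 mm (x) by 26 mm (y), 5 mm thick, on a blade that sinks straight down into a black guide block (22 by 34 mm, top 42 mm above the table). Head top 62 mm above the table when up, 50 mm when fully down.
- vial: Loose clear vial with a white cap, 18 mm across, 30 mm tall, standing on the cradle's deck between the left and middle pads (top 48 mm above the table). Origin: centre of its underside. To be left alone.
- flow_cell: Loose black flow cell, 28 by 45 by 8 mm, lying on the cradle's deck behind the pads, between the middle and right ones. Origin: centre of its underside. To be left alone.
- tip_box: Loose box of pipette tips, 85 by 120 mm, 52 mm tall, on the table to the left. Origin: centre of its underside. To be left alone.
- beaker: Loose glass beaker, 66 mm across, 85 mm tall, on the table to the right. Origin: centre of its underside. To be left alone.
- bottle: Loose white bottle, 60 mm across, 140 mm tall, on the table to the right. Origin: centre of its underside. To be left alone.
- pipette: Loose white pipette, 260 mm long, 28 mm thick, lying on the table to the left near the robot. Origin: on the table under the middle of its length. To be left alone.

How it is judged:
By the outcome, as a careful person would: the job done as asked, in the order asked, and still so for the second after the job is handed in, with the robot touching nothing.
It also fails if it takes over 58 s, if anything falls off the work surface, if the arm or the gripper's body presses on something with over 40 N, if the wrist force passes 120 N, or if a joint passes its speed limit or range.

## Working session

There is one attempt and no reset: what is moved stays moved. The work goes in short steps, Python scripts to look and compute and a tool call to move; the robot and the scene stay as the last step left them, time stands still between calls to the robot, and variables do not carry over. Pictures are saved under pics/ and viewed, about 8 in all and at most 12, crops included, and the job is handed in when it is done.

Besides the shell and the picture viewer there is one more tool, called after "Call:" as name([rows], argument=value, ...), one row to a line, values as JSON. apply_moves: Moves the arm, as the interface text tells. Its arguments: {"type":"object","properties":{"moves":{"type":"array","items":{"type":"array"}},"grip":{"type":"number"},"squeeze":{"type":"number"}},"required":["moves"]}

```bash
mkdir -p pics; ls; python3 - <<'E'
from bench import read_state,cams,robot
import cv2,numpy as np
s=read_state();print({k:np.round(v,3).tolist() for k,v in s.items()}, robot.tip_reach)
for n in("scene","top"):
    d=cams.get_image(n);cv2.imwrite(f"pics/{n}0.png",d["color"][:,:,::-1]);np.savez(f"{n}0.npz",**d)
    print(n,np.round(d["mtx"],1).tolist(),np.round(d["R"],3).tolist(),np.round(d["t"],1))
a=cv2.imread("pics/top0.png");cv2.imwrite("pics/top0b.png",cv2.resize(a,(800,600)))
E
```

```text
pics
{'t': 0.0, 'joint_pos': [0.99, 0.159, 1.598, -0.0, 1.386, -0.21], 'dq': [0.0, 0.001, -0.001, 0.0, -0.001, -0.001], 'tau': [-0.001, -39.6, -33.143, -0.0, 0.009, 0.0], 'tcp_pos': [208.049, 535.421, 247.315], 'orientation': [0.0, 0.825, 0.565, -0.001], 'force': [-0.681, 0.565, 0.532], 'torque': [0.054, 0.009, 0.007], 'gripper_width': 85.584} 17.0
scene [[370.1, 0.0, 258.2], [0.0, 370.1, 187.9], [0.0, 0.0, 1.0]] [[0.239, 0.971, 0.015], [0.669, -0.153, -0.727], [-0.704, 0.184, -0.686]] [ -98.1 -275.5 1445.8]
top [[428.7, 0.0, 255.8], [0.0, 428.7, 192.4], [0.0, 0.0, 1.0]] [[0.001, -1.0, 0.001], [-0.986, -0.001, -0.164], [0.164, -0.0, -0.986]] [ -10.2  486.6 1259.5]
```

View pics/top0b.png

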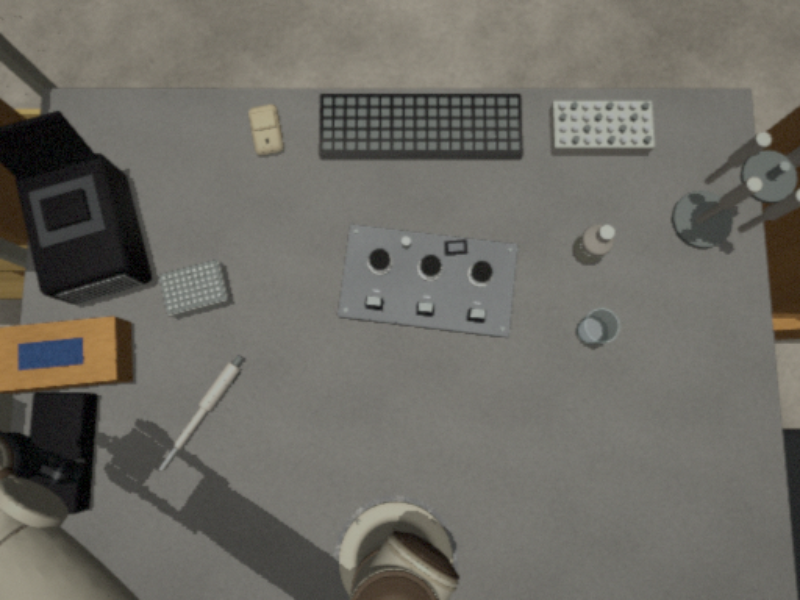

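View pics/scene0.png

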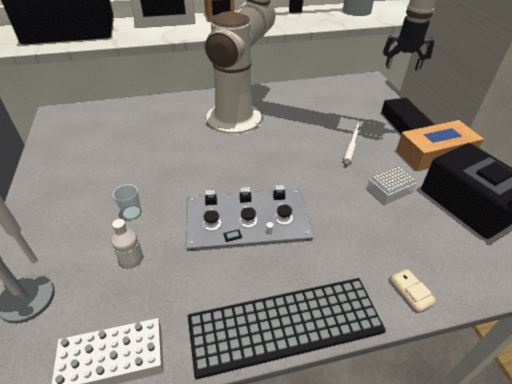

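```bash
cat > h.py <<'E'
import numpy as np,cv2
from scipy.spatial.transform import Rotation as Ro
def ray(d,uv,z):
    R,t=d["R"],d["t"];c=-R.T@t
    v=R.T@np.linalg.inv(d["mtx"])@np.array([uv[0],uv[1],1.])
    return c+v*(z-c[2])/v[2]
def proj(d,X):
    p=d["mtx"]@(d["R"]@np.asarray(X,float)+d["t"]);return p[:2]/p[2]
def fit(m,w):  # 2D rigid fit model->world
    mc,wc=m.mean(0),w.mean(0);a,b=m-mc,w-wc
    th=np.arctan2((a[:,0]*b[:,1]-a[:,1]*b[:,0]).sum(),(a*b).sum())
    R=np.array([[np.cos(th),-np.sin(th)],[np.sin(th),np.cos(th)]])
    o=wc-R@mc;return th,o,(m@R.T+o)-w
E
python3 - <<'E'
from h import *
M=np.array([[22,100],[22,0],[22,-100.]])
for n,box in(("top",(210,330,150,190)),("scene",(195,300,200,230))):
    d=dict(np.load(n+"0.npz"));g=d["color"].max(2)
    x0,x1,y0,y1=box
    m=np.zeros(g.shape,np.uint8);m[y0:y1,x0:x1]=(g[y0:y1,x0:x1]<45)
    k,l,st,c=cv2.connectedComponentsWithStats(m)
    for i in range(1,k):
        if st[i,4]>30:print(n,st[i].tolist(),c[i].round(1),ray(d,c[i],56).round(1))
d=dict(np.load("top0.npz"))
a=cv2.imread("pics/top0.png")[135:225,205:345];cv2.imwrite("pics/crop.png",cv2.resize(a,None,fx=5,fy=5,interpolation=cv2.INTER_CUBIC))
E
```

```text
top [237, 160, 12, 12, 108] [242.6 165.5] [566.2  30.3  56. ]
top [270, 164, 12, 12, 107] [275.3 169.5] [554.1 -68.7  56. ]
top [303, 168, 11, 12, 107] [308.  173.4] [ 542.1 -167.1   56. ]
scene [206, 200, 10, 5, 45] [210.2 201.8] [ 494.2 -158.9   56. ]
scene [278, 206, 13, 11, 93] [284.1 211.2] [574.9  31.4  56. ]
scene [242, 209, 13, 11, 96] [247.9 213.9] [562.5 -66.6  56. ]
scene [205, 212, 13, 11, 95] [211.  216.9] [ 550.9 -165.2   56. ]
```

View pics/crop.png

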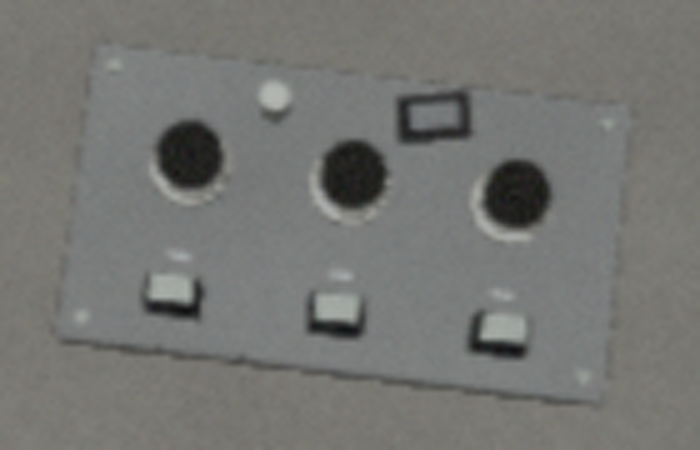

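Call:
apply_moves([
  [[0,0,0],-0.124],
  [[0,0,0],-0.124],
  [[-38,35,0],0],
  [[-38,35,0],0],
  [[-38,35,0],0],
  [[-38,35,0],0],
  [[-38,35,0],0],
  [[-38,35,0],0],
], grip=-1)

```text
t: 1.1
tcp_pos: [389.4, 282.4, 248.0]
orientation: [-0.0, 0.749, 0.662, -0.0]
force: [0.5, 1.0, -0.2]
gripper_width: -0.3
```

Call:
apply_moves([
  [[-38,35,0],0],
  [[-38,35,0],0],
  [[-38,35,0],0],
  [[-38,35,0],0],
  [[-38,35,10],0],
  [[-38,32,30],0],
  [[0,0,20],0],
  [[0,0,0],0],
])

```text
t: 2.1
tcp_pos: [564.8, 32.1, 185.8]
orientation: [-0.002, 0.749, 0.662, -0.002]
force: [-0.1, 0.2, 0.2]
gripper_width: -0.2
```

```bash
cat > look.py <<'E'
import sys
from h import *
from bench import read_state,cams
d=cams.get_image("wrist");np.savez(sys.argv[1]+".npz",**d)
s=read_state();p=s["tcp_pos"];w,x,y,z=s["orientation"];R=Ro.from_quat([x,y,z,w]).as_matrix()
print(s["t"],np.round(p,1),np.round(R,3).tolist(),"F",np.round(s["force"],2),s["gripper_width"])
np.savez("st.npz",p=p,R=R)
im=d["color"][:,:,::-1].copy();cv2.imwrite("pics/"+sys.argv[1]+"raw.png",im)
for q in [(566.2,30.3,56),(554.1,-68.7,56),(542.1,-167.1,56),(482.8,40.5,62),(470.7,-58.5,62),(458.7,-157.1,62)]:
    u=proj(d,q);cv2.circle(im,tuple(int(v) for v in u),3,(0,0,255),-1);print(q,u.round(0))
cv2.imwrite("pics/"+sys.argv[1]+".png",im)
E
python3 look.py w1
```

```text
2.15 [565.6  32.4 187.5] [[0.123, 0.992, -0.002], [0.992, -0.123, 0.0], [0.0, -0.002, -1.0]] F [ 0.06 -1.02  0.33] 0.25549419951762387
(566.2, 30.3, 56) [251. 193.]
(554.1, -68.7, 56) [131. 194.]
(542.1, -167.1, 56) [ 12. 194.]
(482.8, 40.5, 62) [250.  86.]
(470.7, -58.5, 62) [116.  87.]
(458.7, -157.1, 62) [-17.  87.]
```

View pics/w1.png

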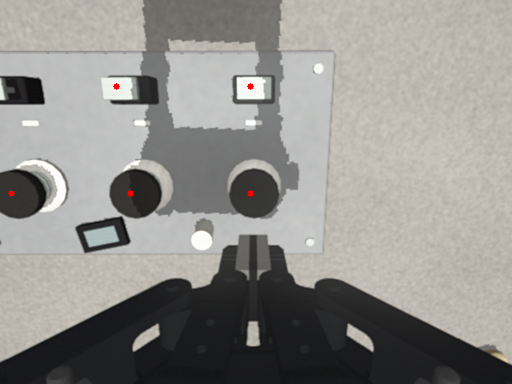

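```bash
python3 - <<'E'
from h import *
from bench import robot
print(robot.tip_reach)
d=dict(np.load("w1.npz"));z=d["z_map"]
def pt(u,v):
    Z=z[v,u];return (d["R"].T@(np.linalg.inv(d["mtx"])@np.array([u,v,1.])*Z-d["t"])).round(1)
for u,v in[(244,237),(263,237),(244,242),(263,242),(244,255),(254,180),(254,200),(135,190),(20,195),(250,88),(120,88),(202,240),(300,70)]:print(u,v,pt(u,v))
E
```

```text
17.0
244 237 [554.3  29.4 176.1]
263 237 [555.4  38.  176.2]
244 242 [553.8  29.6 183. ]
263 242 [555.   37.9 182.5]
244 255 [553.8  29.9 195.8]
254 180 [555.1  34.4  56.3]
254 200 [571.8  32.3  57.3]
135 190 [551.  -63.6  58.4]
20 195 [ 543.9 -160.5   56. ]
250 88 [484.   40.1  64.1]
120 88 [472.1 -55.5  63. ]
202 240 [605.7 -18.6  48. ]
300 70 [472.2  84.7  17.8]
```

Call:
apply_moves([
  [[0,0,30],0],
  [[0,0,40],0],
  [[0,0,25],0],
  [[0,0,10],0],
  [[0,0,5],0],
  [[0,0,0],0],
  [[0,0,0],0],
  [[0,0,0],0],
])

```text
t: 3.15
tcp_pos: [566.9, 32.2, 79.1]
orientation: [0.001, 0.749, 0.662, 0.0]
force: [-0.3, 0.3, 0.3]
gripper_width: -0.2
```

```bash
cat > rs.py <<'E'
from bench import read_state,cams
import numpy as np,sys
for i in range(int(sys.argv[1])):
    s=read_state();print(round(s["t"],3),np.round(s["tcp_pos"],2),np.round(s["force"],2),np.round(s["tau"][1:3],2))
    if i<int(sys.argv[1])-1:cams.get_image("wrist")
E
python3 rs.py 6
```

```text
3.15 [566.89  32.15  79.08] [-0.29  0.28  0.28] [-41.66 -28.44]
3.2 [566.77  32.17  78.9 ] [-0.09 -0.35  0.27] [-41.7  -28.46]
3.25 [566.61  32.19  78.69] [ 0.72  1.01 -0.86] [-41.72 -28.46]
3.3 [566.5   32.23  78.55] [ 0.47 -0.46 -0.45] [-41.72 -28.45]
3.35 [566.45  32.23  78.47] [ 0.27  0.62 -0.14] [-41.71 -28.44]
3.4 [566.42  32.24  78.4 ] [ 0.04 -0.34 -0.24] [-41.7  -28.42]
```

Call:
apply_moves([
  [[0,0,3],0],
  [[0,0,2],0],
  [[0,0,2],0],
  [[0,0,2],0],
  [[0,0,1],0],
  [[0,0,1],0],
  [[0,0,0],0],
  [[0,0,0],0],
])

```text
t: 4.4
tcp_pos: [566.3, 32.3, 67.3]
orientation: [-0.0, 0.749, 0.662, -0.0]
force: [-1.7, -0.1, 3.2]
gripper_width: -0.4
```

```bash
python3 rs.py 10
```

```text
4.4 [566.28  32.27  67.33] [-1.73 -0.1   3.25] [-40.93 -28.04]
4.45 [566.3   32.27  67.33] [-1.76  0.82  2.69] [-40.94 -28.07]
4.5 [566.33  32.26  67.36] [-1.11  0.12  3.55] [-40.96 -28.08]
4.55 [566.33  32.3   67.34] [-2.15  0.24  2.36] [-40.96 -28.08]
4.6 [566.33  32.29  67.31] [-2.13  0.21  2.14] [-40.96 -28.08]
4.65 [566.35  32.25  67.32] [-1.79 -0.07  2.06] [-40.96 -28.09]
4.7 [566.32  32.28  67.29] [-0.58  0.97  2.74] [-40.97 -28.1 ]
4.75 [566.36  32.27  67.32] [-1.28 -0.06  2.6 ] [-40.97 -28.09]
4.8 [566.34  32.27  67.31] [-0.96  0.08  2.74] [-40.96 -28.08]
4.85 [566.38  32.28  67.32] [-2.49  0.39  2.47] [-40.97 -28.08]
```

Call:
apply_moves([
  [[0,0,-6],0],
  [[0,0,-24],0],
  [[-25,0,0],0],
  [[-40,0,0],0],
  [[-35,0,4],0],
  [[0,0,10],0],
  [[0,0,5],0],
  [[0,0,0],0],
])

```text
t: 5.85
tcp_pos: [553.7, -65.9, 77.6]
orientation: [-0.001, 0.749, 0.663, -0.0]
force: [0.6, 0.1, -0.1]
gripper_width: -0.1
```

```bash
python3 rs.py 8; python3 look.py w2
```

```text
5.85 [553.71 -65.86  77.6 ] [ 0.59  0.09 -0.08] [-40.47 -28.15]
5.9 [554.04 -65.99  78.03] [ 0.47  0.84 -0.26] [-40.35 -27.98]
5.95 [554.3  -66.16  78.36] [ 0.5  -0.49  0.08] [-40.39 -28.01]
6.0 [554.39 -66.31  78.51] [-0.06  0.31 -0.72] [-40.47 -28.08]
6.05 [554.45 -66.5   78.61] [ 0.55 -0.31  0.73] [-40.55 -28.15]
6.1 [554.44 -66.6   78.64] [-0.03 -1.14 -0.48] [-40.62 -28.2 ]
6.15 [554.39 -66.7   78.61] [-0.94  0.45 -0.48] [-40.66 -28.24]
6.2 [554.34 -66.81  78.57] [ 0.03 -0.09  0.28] [-40.69 -28.26]
6.25 [554.3 -66.9  78.5] [[0.122, 0.993, 0.0], [0.993, -0.122, -0.0], [-0.0, 0.0, -1.0]] F [-1.01 -0.35 -0.45] 0.08927566427804683
(566.2, 30.3, 56) [446. 245.]
(554.1, -68.7, 56) [249. 245.]
(542.1, -167.1, 56) [ 53. 245.]
(482.8, 40.5, 62) [487.  66.]
(470.7, -58.5, 62) [248.  66.]
(458.7, -157.1, 62) [10. 66.]
```

View pics/w2raw.png

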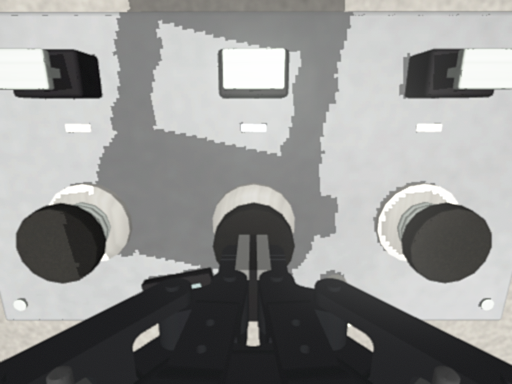

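Call:
apply_moves([
  [[0,0,3],0],
  [[0,0,2],0],
  [[0,0,2],0],
  [[0,0,2],0],
  [[0,0,1],0],
  [[0,0,1],0],
  [[0,0,0],0],
  [[0,0,0],0],
])

```text
t: 7.25
tcp_pos: [554.1, -67.0, 67.4]
orientation: [-0.0, 0.749, 0.662, -0.0]
force: [-2.1, 0.5, 5.3]
gripper_width: -0.1
```

```bash
python3 rs.py 10
```

```text
7.25 [554.07 -66.98  67.4 ] [-2.12  0.54  5.26] [-39.04 -27.49]
7.3 [554.08 -66.99  67.4 ] [-2.82  0.26  5.69] [-39.05 -27.5 ]
7.35 [554.1 -67.   67.4] [-3.49  0.13  5.62] [-39.05 -27.51]
7.4 [554.09 -67.    67.36] [-2.45  0.11  3.88] [-39.05 -27.51]
7.45 [554.07 -66.97  67.32] [-2.47 -0.02  4.64] [-39.05 -27.51]
7.5 [554.09 -66.99  67.33] [-1.96 -0.43  4.53] [-39.05 -27.52]
7.55 [554.09 -66.97  67.33] [-3.11 -0.74  4.67] [-39.05 -27.52]
7.6 [554.11 -66.99  67.31] [-2.31  1.04  6.1 ] [-39.05 -27.53]
7.65 [554.08 -66.99  67.29] [-3.13 -0.    4.75] [-39.05 -27.53]
7.7 [554.09 -67.    67.31] [-3.55  0.71  4.33] [-39.05 -27.54]
```

Middle pad about 4.9 N, left about 2.65 N. Now the right pad.

Call:
apply_moves([
  [[0,0,-6],0],
  [[0,0,-24],0],
  [[-25,0,0],0],
  [[-40,0,0],0],
  [[-35,0,4],0],
  [[0,0,10],0],
  [[0,0,5],0],
  [[0,0,0],0],
])

```text
t: 8.7
tcp_pos: [541.5, -165.0, 77.5]
orientation: [-0.001, 0.749, 0.663, -0.0]
force: [-1.1, 0.0, -0.2]
gripper_width: 0.0
```

```bash
python3 rs.py 10
```

```text
8.7 [ 541.46 -164.95   77.45] [-1.12  0.01 -0.24] [-41.27 -28.26]
8.75 [ 541.82 -165.16   77.95] [-0.05  0.09 -0.74] [-41.15 -28.08]
8.8 [ 542.05 -165.36   78.28] [0.17 0.16 0.35] [-41.21 -28.09]
8.85 [ 542.19 -165.6    78.52] [ 0.35 -1.06  0.02] [-41.3  -28.16]
8.9 [ 542.22 -165.75   78.62] [ 0.16 -0.35  0.31] [-41.39 -28.24]
8.95 [ 542.23 -165.89   78.66] [-0.2  -0.25 -0.49] [-41.46 -28.29]
9.0 [ 542.17 -166.     78.62] [-0.44  0.68 -0.08] [-41.52 -28.33]
9.05 [ 542.11 -166.11   78.58] [ 0.43 -0.18 -0.43] [-41.56 -28.36]
9.1 [ 542.06 -166.12   78.56] [-0.08  0.08 -0.13] [-41.58 -28.37]
9.15 [ 542.   -166.19   78.48] [ 0.39 -0.28  0.6 ] [-41.6  -28.38]
```

Call:
apply_moves([
  [[0,0,3],0],
  [[0,0,2],0],
  [[0,0,2],0],
  [[0,0,2],0],
  [[0,0,1],0],
  [[0,0,1],0],
  [[0,0,0],0],
  [[0,0,0],0],
])

```text
t: 10.15
tcp_pos: [541.9, -166.2, 68.0]
orientation: [-0.0, 0.749, 0.662, -0.0]
force: [-3.8, 1.2, 7.8]
gripper_width: 0.1
```

```bash
python3 rs.py 10
```

```text
10.15 [ 541.89 -166.23   67.99] [-3.78  1.21  7.78] [-38.58 -27.11]
10.2 [ 541.87 -166.25   68.  ] [-3.07  2.04  7.66] [-38.59 -27.11]
10.25 [ 541.88 -166.27   68.01] [-3.46  2.01  8.  ] [-38.6  -27.11]
10.3 [ 541.85 -166.26   67.99] [-3.5   1.13  7.6 ] [-38.6  -27.11]
10.35 [ 541.87 -166.24   68.02] [-3.63  2.73  7.49] [-38.6  -27.11]
10.4 [ 541.86 -166.24   67.99] [-3.2   1.6   7.84] [-38.6  -27.11]
10.45 [ 541.87 -166.27   68.02] [-3.78  1.24  8.35] [-38.6  -27.11]
10.5 [ 541.86 -166.25   67.99] [-3.78  2.01  7.94] [-38.6  -27.11]
10.55 [ 541.87 -166.24   68.01] [-2.91  1.42  7.57] [-38.6  -27.11]
10.6 [ 541.86 -166.25   68.  ] [-3.39  1.23  7.82] [-38.6  -27.11]
```

Call:
apply_moves([
  [[0,0,1],0],
  [[0,0,0],0],
  [[0,0,0],0],
  [[0,0,-6],0],
  [[0,0,-40],0],
  [[20,-8,0],0],
  [[40,-17,0],0],
  [[40,-17,0],0],
])

```text
t: 11.6
tcp_pos: [511.3, -60.2, 111.3]
orientation: [-0.001, 0.749, 0.662, -0.0]
force: [0.5, -0.0, 0.4]
gripper_width: 0.3
```

Call:
apply_moves([
  [[40,-17,0],0],
  [[40,-17,0],0],
  [[20,-8,0],0],
  [[0,0,12],0],
  [[0,0,10],0],
  [[0,0,0],0],
  [[0,0,0],0],
  [[0,0,0],0],
])

```text
t: 12.6
tcp_pos: [483.5, 42.1, 90.6]
orientation: [0.0, 0.749, 0.662, 0.0]
force: [-0.1, -0.1, 1.3]
gripper_width: -0.3
```

```bash
python3 rs.py 6; python3 look.py w3
```

```text
12.6 [483.45  42.09  90.63] [-0.09 -0.1   1.33] [-32.68 -27.98]
12.65 [483.4   42.18  90.64] [-0.51 -0.03  0.16] [-32.74 -28.04]
12.7 [483.34  42.29  90.63] [-0.11  0.32 -1.34] [-32.79 -28.08]
12.75 [483.29  42.36  90.6 ] [ 0.72  0.3  -0.24] [-32.82 -28.1 ]
12.8 [483.2   42.45  90.54] [0.72 0.6  0.4 ] [-32.85 -28.11]
12.85 [483.18  42.47  90.51] [-0.12  0.66 -0.74] [-32.86 -28.12]
12.9 [483.1  42.5  90.4] [[0.122, 0.992, 0.0], [0.992, -0.122, -0.0], [-0.0, 0.0, -1.0]] F [0.54 0.17 0.35] -0.016193881283725026
(566.2, 30.3, 56) [250. 363.]
(554.1, -68.7, 56) [ 87. 363.]
(542.1, -167.1, 56) [-74. 363.]
(482.8, 40.5, 62) [249. 240.]
(470.7, -58.5, 62) [ 59. 240.]
(458.7, -157.1, 62) [-131.  241.]
```

View pics/w3raw.png

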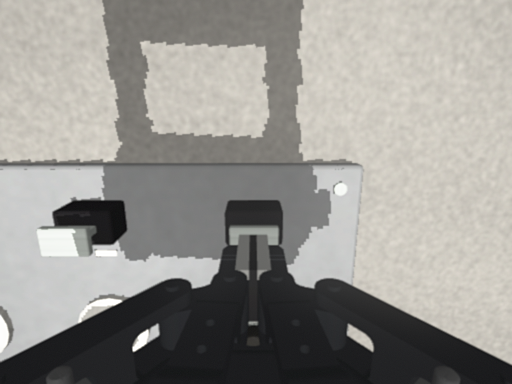

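Call:
apply_moves([
  [[0,0,9],0],
  [[0,0,4],0],
  [[0,0,3],0],
  [[0,0,3],0],
  [[0,0,3],0],
  [[0,0,2],0],
  [[0,0,0],0],
  [[0,0,0],0],
])

```text
t: 13.9
tcp_pos: [482.9, 42.6, 66.8]
orientation: [-0.0, 0.749, 0.662, -0.0]
force: [-5.1, 0.4, 8.7]
gripper_width: 0.0
```

```bash
python3 rs.py 3
```

```text
13.9 [482.86  42.57  66.83] [-5.06  0.42  8.72] [-30.54 -26.6 ]
13.95 [482.88  42.61  66.84] [-5.68  1.15  9.02] [-30.56 -26.6 ]
14.0 [482.85  42.6   66.83] [-4.58  1.03  8.77] [-30.56 -26.6 ]
```

Call:
apply_moves([
  [[0,0,1],0],
  [[0,0,0],0],
  [[0,0,0],0],
  [[0,0,0],0],
  [[0,0,0],0],
  [[0,0,0],0],
  [[0,0,0],0],
  [[0,0,0],0],
])

```text
t: 15.0
tcp_pos: [482.9, 42.6, 66.7]
orientation: [-0.0, 0.749, 0.663, -0.0]
force: [-8.0, 0.8, 17.5]
gripper_width: -0.0
```

Call:
apply_moves([
  [[0,0,-2],0],
  [[0,0,-5],0],
  [[0,0,-30],0],
  [[0,0,-50],0],
  [[0,-30,-50],0],
  [[0,-40,0],0],
  [[0,-20,0],0],
  [[0,0,0],0],
])

```text
t: 16.0
tcp_pos: [393.2, 53.7, 202.3]
orientation: [0.0, 0.749, 0.662, 0.0]
force: [-0.2, -0.6, -0.2]
gripper_width: 0.3
```

```bash
python3 look.py w4; python3 - <<'E'
from h import *
from bench import cams
t=cams.get_image("top");s=cams.get_image("scene");np.savez("topE.npz",**t)
a=t["color"][135:225,180:390,::-1];b=s["color"][150:260,160:400,::-1]
a=cv2.resize(a,(600,257),interpolation=cv2.INTER_CUBIC);b=cv2.resize(b,(600,275),interpolation=cv2.INTER_CUBIC)
cv2.imwrite("pics/end.png",np.vstack([a,b]))
d=dict(np.load("w4.npz"));z=d["z_map"]
K=np.linalg.inv(d["mtx"])
for q in[(482.8,43,60),(470.7,-56,60),(458.7,-155,60)]:
    u,v=proj(d,q).astype(int)
    if not(3<=u<509 and 3<=v<381):print(q,"out",u,v);continue
    h=[(d["R"].T@(K@np.array([i,j,1.])*z[j,i]-d["t"]))[2] for i in range(u-2,u+3) for j in range(v-2,v+3)]
    print(q,u,v,"top z",np.median(h).round(1))
E
```

```text
16.05 [394.   53.5 202.5] [[0.123, 0.992, 0.001], [0.992, -0.123, -0.0], [-0.0, 0.001, -1.0]] F [-0.64 -0.39  0.13] -0.0850016767022487
(566.2, 30.3, 56) [251. 351.]
(554.1, -68.7, 56) [154. 351.]
(542.1, -167.1, 56) [ 57. 351.]
(482.8, 40.5, 62) [250. 281.]
(470.7, -58.5, 62) [144. 281.]
(458.7, -157.1, 62) [ 38. 281.]
(482.8, 43, 60) 253 279 top z 223.4
(470.7, -56, 60) 147 279 top z 62.9
(458.7, -155, 60) 41 279 top z 62.0
```

View pics/w4raw.png

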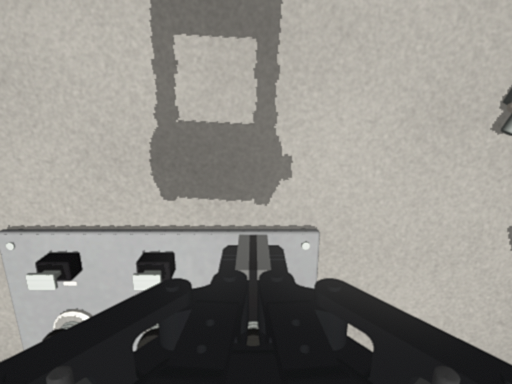

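View pics/end.png

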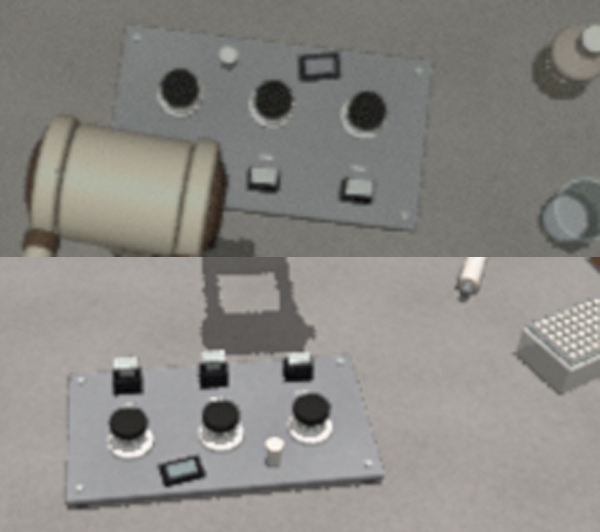

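```bash
python3 -c "
from bench import robot,read_state
print(read_state()['force'].round(2) if hasattr(read_state()['force'],'round') else read_state()['force']);print(robot.hand_in())"
```

```text
[ 0.38  0.3  -0.42]
the job is handed in; nothing more can be done
None
```

The worn mount is the left one. I pushed its tag fully down, left the other two tags up, and handed the job in at about 16 s with the arm clear of everything.

| Pad (pressed in this order) | Press depth | Upward force |
|---|---|---|
| Left | 5.7 mm | about 2.6 N (softest) |
| Middle | 5.7 mm | about 4.9 N |
| Right | 5.0 mm, then commanded 1 mm deeper | about 7.8 N at 5.0 mm, roughly 9.3 N scaled to 6 mm |

- **Right pad depth:** it pushed the arm back enough that the first press came up 1 mm short. I did not re-read the force or depth after the extra 1 mm.
- **Left tag:** the fingertips stopped at about 50 mm above the table. Commanding 1 mm more moved the tool only about 0.1 mm, while the upward force rose from 9 N to 17.5 N, so the tag is on its hard stop.
- **Other tags:** the last wrist depth readings put their tops at 62.9 mm (middle) and 62.0 mm (right), so both are still up.
- **Failed check:** the wrist depth reading of the left tag was blocked by the gripper. The scene camera does show it clearly lower than the other two.
- **Loose things:** in the last pictures, the vial, flow cell, beaker, bottle and tip box looked unmoved. Only the tip of the pipette was in view, but the arm never went near it.

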